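Stack the feed bin and hold its twist lid at the vent position

TASK

Stack the loose square bin squarely and fully home on the bin that is screwed to the bench, and let go of it. Then set the twist lid in its round neck, its two lugs down through the two slots until its disc lies on the neck, and turn it clockwise as seen from above to the vent position: half way to the lock, where the ends of the grip bar stand at the single raised marks on the neck, well before the lock clicks at the double marks. The lid is sprung and would turn back, so finish while still holding it there; leave the clay pot, the brush and the tape measure where they are.

Things in the scene. Friction and masses are not known exactly. Their poses are not given: they have to be found in the camera images.
- lower_bin_top (a point): Grey bin screwed to the bench, 62 x 62 mm square, low foot 92 mm long along its x. The point is the centre of its shoulder, 50 mm above the bench; x, y along its sides, z up. A square boss (48 mm wide, stepped to 43 mm at its top) rises 9.5 mm above the shoulder and fits the loose bin's underside with 2 mm play each side.
- upper_bin_mid (a point): Loose grey bin, about 0.35 kg, 78 mm tall: square body 62 x 62 x 60 mm (grip it across flat sides), then a round open neck 62 mm across. The point is its centre, 39 mm above its underside; x, y along its sides, z up. Its underside is open, 52 mm square, 11 mm deep. Stacked home the point is 39 mm above the shoulder. Any of the four ways round is square.
- neck_top (a point): Centre of the loose bin's neck top, 78 mm above its underside; axes as the bin's. A flange 6 mm thick leaves a 41 mm round opening with two slots, 13 mm wide, out to 53 mm diameter, towards the bin's +x and -x. Outside the neck a single raised mark stands 0.70 rad (40 deg) clockwise of each slot (vent), a double one at 1.40 rad (lock, where catches snap behind the lugs).
- lid_grip (a point): Loose grey lid, 90 g, 62 mm tall, upright on its plug, same after a half turn. Grip bar on top 50 mm long (its x), 14 mm thick (its y), 32 mm high, on a disc 60 mm across, 6 mm thick. The point is on the axis in the bar, 11 mm below its top, 21 mm above the disc's top; z up. Seated (disc on the neck) it lies 27 mm above the neck top.
- lid_foot (a point): Lower end of the lid's plug, on its axis, 51 mm below the grip point and 24 mm below the disc; axes as the lid's. The plug is 36 mm across, tapering to 24 mm at the end. Two lugs, 8 mm wide and 6 mm thick, 49 mm over both, stand out along its +x and -x (under the bar's ends), undersides 14 mm below the disc. Seated, they turn clockwise under the flange with 2 mm vertical play.
- vent_ring (a joint): Sprung ring inside the loose bin's neck, turned by the lugs clockwise from above; 0 at rest, radians, range 0 to 1.38. The lid turns about 0.1 rad before it meets the ring, so the lid's turn is this value + 0.1. Spring torque 0.024 N m at 0, plus 0.06 N m per rad; it turns a released lid back. The catches begin to resist at a lid turn of about 0.8 rad.
- pot_mid (a point): Clay flower pot standing upright, 95 mm across, 83 mm high; the point is its centre. To be left alone.
- brush_mid (a point): Purple scrubbing brush with a handle, 62 x 160 x 92 mm; the point is its centre. To be left alone.
- measure_mid (a point): Yellow tape measure, 38 x 82 x 64 mm; the point is its centre. To be left alone.
Things that resemble listed ones, but are neither listed nor needed, are in the scene too. What is shaped like the part that bears lid_grip but blue or yellow is not meant. What is shaped like the part that bears lower_bin_top but green is not meant.

How it is judged:
On the way, in this order (a step that is already met when the one before it is completed fails the run):
1. the loose bin is stacked squarely and home on the fixed one and let go (horizontal distance between upper_bin_mid and lower_bin_top below 0.005 m and z of upper_bin_mid in the frame of lower_bin_top between 0.036 and 0.041 m and angle between upper_bin_mid's own z axis and vertical below 0.05 rad and contact force between the fingers and upper_bin below 0.1 N), for 0.2 s.
2. the lid sits in the neck, its lugs through the slots and not yet turned (horizontal distance between lid_grip and upper_bin_mid below 0.006 m and z of lid_grip in the frame of upper_bin_mid below 0.0685 m and angle between the x axis of lid_grip and the x axis of upper_bin_mid, either way round below 0.25 rad), for 0.05 s.
At the end, for the whole second after the job is handed in: Loose bin upright and home on the fixed one (centres within 5 mm, height within 2 mm, tilt < 0.05 rad); lid seated in its neck (within 6 mm of the axis, raised < 2.5 mm), turned 0.5 to 0.9 rad clockwise, vent ring at 0.35 to 0.85 rad, at rest, gripped with over 1 N (horizontal distance between upper_bin_mid and lower_bin_top below 0.005 m and z of upper_bin_mid in the frame of lower_bin_top between 0.036 and 0.041 m and angle between upper_bin_mid's own z axis and vertical below 0.05 rad and horizontal distance between lid_grip and upper_bin_mid below 0.006 m and z of lid_grip in the frame of upper_bin_mid below 0.0685 m and angle between the x axis of lid_grip and the x axis of upper_bin_mid, either way round between 0.5 and 0.9 rad and value of joint vent_ring between 0.35 and 0.85 rad and linear speed of lid below 0.02 m/s and angular speed of lid below 0.2 rad/s and contact force between the fingers and lid above 1 N); the arm keeps its last pose, push and grip.
It fails at once if the lid is turned on towards the lock click (value of joint vent_ring above 1.05 rad).
It fails at once if a bystander is disturbed (distance of any of pot_mid, brush_mid, measure_mid from where it was at the start of the episode above 0.02 m).
It also fails if it takes over 64 s, if anything falls off the work surface, if the arm or the gripper's body presses on something with over 40 N, if the wrist force passes 120 N, or if a joint passes its speed limit or range.

ROBOT

A 7-joint arm with a two-finger parallel gripper is mounted at the origin on a cart in front of the work surface, level with it; the furniture and walls round the work are solid. World frame = base frame: x ahead of the robot, y to its left, z up, the work surface at z = 0. Lengths are in m, angles in rad, forces in N, time in s.
With the tool pointing down it reaches from about 0.35 to 0.9 m from the base axis. Payload 8.1 kg.
Tool frame: the origin (TCP) lies midway between the tips of the shut fingers; the grasp point (between the pads) lies 19 mm behind it; z points along the fingers, y is the direction in which the jaws open and shut (so a half turn about z gives the same grasp; the last joint's range is limited). The gripper opens to 92 mm and grips with 3 to 60 N. Pads are 19 mm wide; open, the fingers measure 130 mm over their backs; the gripper's body (75 mm by 190 mm) begins 47 mm behind the grasp point.
Start: joints at [1.221, 0.434, 0.025, 1.573, -0.012, 1.134, -0.075], TCP at [0.153, -0.606, 0.227] pointing down, gripper open.
Joint ranges: [-2.62, 2.62], [-0.44, 2.09], [-1.27, 1.32], [0.08, 2.57], [-1.32, 4.46], [0.12, 2], [-2.74, 2.74]. Speed limits (rad/s): [2.22, 2.22, 3.01, 3.01, 3.14, 3.14, 3.14].

INTERFACE

Orientations are given as a rotation vector (axis times angle).
In Python, from cell import arm gives the robot as it stands. The module is installed in compiled form; this text tells all that it offers.
- The arm moves only by the tool jog_arm, never from a script. Its argument "increments" is a list of rows, each an object with "slide": the shift along the tool's x, y, z in mm, a list of three; "roll": the turn about the tool's z in rad; "gripper": the opening, from 0 (shut) to 1 (fully open). In form: [{"slide": [x, y, z], "roll": roll, "gripper": gripper}, ...]. A call has exactly 10 rows; each row is the pose to reach, as a shift and turn from the pose commanded when the call began, along the tool's axes at that moment; what a row does not reach only later rows make up. A row lasts 1/12 s, in which the tool goes at most 41.7 mm and 7.16 degrees, less where a joint would pass 70% of its speed; a pose out of reach is approached as far as the arm can. A call with a gripper value outside its range is refused whole. The fingers move at their own pace and stop on an object; "newtons" is the grip in N (left out, the last holds). Time passes only in rows, so rows that repeat a pose let the fingers close, or fill a call up. It gives the time, the measured TCP pose, the force and the opening at its end, in the units of the state.
- arm.observe(): the state, without advancing time (a new reading comes with each control period).
- arm.get_image(name): name is "side" or "top" or "wrist"; returns a dict with "frame" (400x640x3 uint8, blue, green, red), "depth" (400x640 float32, m along the optical axis (not along the pixel's ray), 0 where there is no reading), "intrinsics" (3x3 intrinsics, pixels), "R" (3x3) and "t" (3): a world point X has camera coordinates R X + t; the wrist camera has in their place "hand_eye" (4x4, takes a point from camera to tool coordinates, whose origin is the TCP and whose axes are the flange's). Camera axes: x right, y down, z forward; pixel columns grow to the right and rows downward; lengths in m; the calibration is good to about 2 mm. A picture is of the moment at which its call begins: read the wrist's pose just before it.
- arm.sign_off(): hands the job in, once; it reports no verdict.
The state is a dict: "clock": time; "joints": joint angles; "dq": joint speeds; "joint_efforts": joint torques, N m; "position": TCP position; "ee_rot": TCP orientation; "force": force on the tool from outside, world axes, zero at the start; "ft_torque": the same for the moment, N m; "width": opening from 0.0 (shut) to 1.0 (fully open).
Only numpy, scipy, OpenCV 4.12 (cv2) and the standard library are available. Lean on these libraries where they do the work, as an engineer would, in place of code of your own. Each camera call takes 0.05 s, during which the arm holds its last target.

## Working session

There is one attempt and no reset: what is moved stays moved. The work goes in short steps, Python scripts to look and compute and a tool call to move; the robot and the scene stay as the last step left them, time stands still between calls to the robot, and variables do not carry over. Pictures are saved under pics/ and viewed, and the job is handed in when it is done.

Besides the shell and the picture viewer there is one more tool, called after "Request:" as name([rows], argument=value, ...), one row to a line, values as JSON. jog_arm: Moves the arm, as the interface text tells. Its arguments: {"type":"object","properties":{"increments":{"type":"array"},"newtons":{"type":"number"}},"required":["increments"]}

```bash
mkdir -p pics && ls && python3 - <<'E'
from cell import arm
import cv2, numpy as np
s=arm.observe()
print({k:np.round(v,3).tolist() for k,v in s.items()})
for n in("side","top","wrist"):
    d=arm.get_image(n); cv2.imwrite(f"pics/{n}0.png",d["frame"]); 
    np.savez(f"/tmp/{n}0.npz",**d)
    print(n,np.round(d["intrinsics"],1).tolist(),[np.round(d[k],3).tolist() for k in("R","t","hand_eye") if k in d])
    if "R" in d: print("cam pos",-np.array(d["R"]).T@d["t"])
E
```

```text
pics
{'clock': 0.0, 'joints': [1.221, 0.435, 0.025, 1.574, -0.012, 1.134, -0.075], 'dq': [-0.002, -0.001, -0.001, 0.001, -0.001, -0.0, 0.0], 'joint_efforts': [-0.001, -66.786, 0.984, -31.447, -0.061, 0.043, 0.0], 'position': [0.153, -0.606, 0.226], 'ee_rot': [-3.116, -0.386, 0.001], 'force': [0.108, 0.244, -0.762], 'ft_torque': [0.018, -0.038, 0.013], 'width': 0.996}
side [[508.9, 0.0, 318.8], [0.0, 508.9, 203.2], [0.0, 0.0, 1.0]] [[[0.996, 0.093, -0.001], [0.04, -0.439, -0.898], [-0.084, 0.894, -0.441]], [-0.542, 0.048, 1.195]]
cam pos [ 0.63791599 -0.99639772  0.56942075]
top [[442.1, 0.0, 317.0], [0.0, 442.1, 196.2], [0.0, 0.0, 1.0]] [[[-0.012, -1.0, -0.014], [-0.99, 0.014, -0.137], [0.137, 0.012, -0.99]], [0.044, 0.53, 0.997]]
cam pos [0.38896405 0.02454276 1.06111796]
wrist [[358.3, 0.0, 317.6], [0.0, 358.3, 204.8], [0.0, 0.0, 1.0]] [[[0.001, -0.96, -0.278, 0.075], [1.0, 0.0, 0.001, 0.0], [-0.001, -0.278, 0.96, -0.158], [0.0, 0.0, 0.0, 1.0]]]
```

View pics/side0.png

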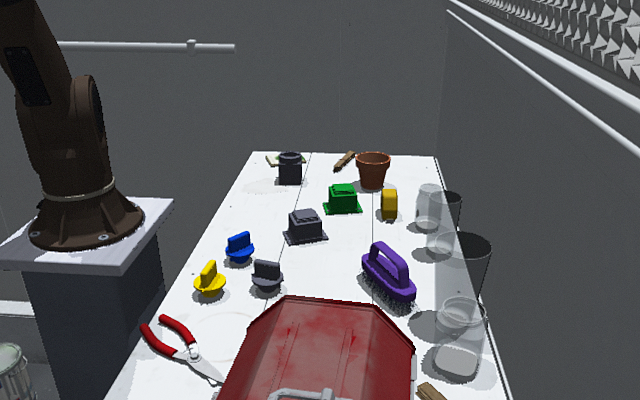

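View pics/top0.png

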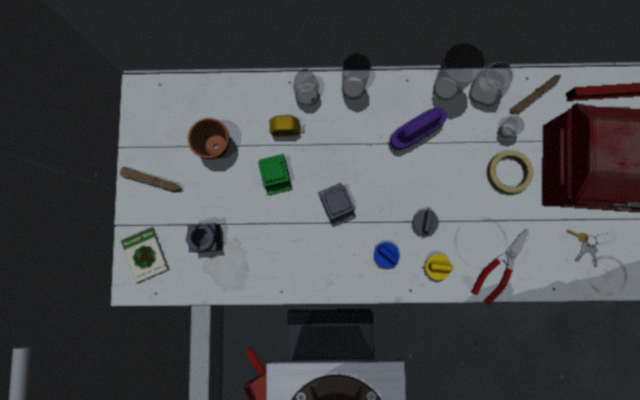

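View pics/wrist0.png

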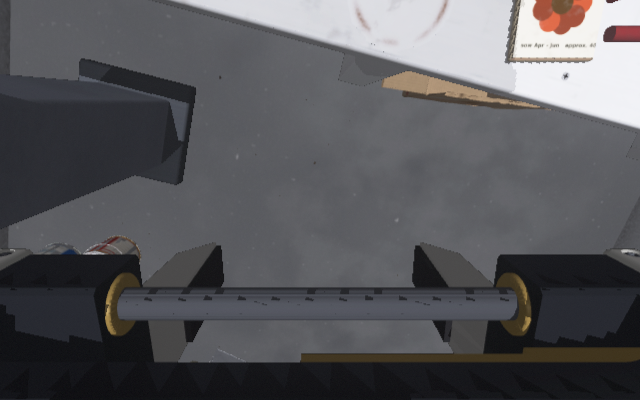

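The top view shows the loose bin with the round neck at (203,238), the grey fixed bin at (337,203) and the grey lid at (426,222). The lookalikes are the green bin at (275,173) and the blue and yellow lids at (386,255) and (438,266). The grey ones fit the description. I'll confirm them in an enlarged crop and measure.

```bash
cat > h.py <<'E'
import numpy as np, cv2
from scipy.spatial.transform import Rotation as Ro
def world(d,s=None):
    K=d["intrinsics"];D=d["depth"].astype(float)
    v,u=np.mgrid[0:400,0:640]
    P=np.stack([(u-K[0,2])/K[0,0]*D,(v-K[1,2])/K[1,1]*D,D],-1)
    if "R" in d and d["R"].shape==(3,3): W=(P-d["t"])@d["R"]
    else:
        H=d["hand_eye"];T=P@H[:3,:3].T+H[:3,3]
        W=T@Ro.from_rotvec(s["ee_rot"]).as_matrix().T+s["position"]
    W[D<=0]=np.nan
    return W
E
python3 - <<'E'
from h import *
d=dict(np.load("/tmp/top0.npz")); W=world(d)
im=d["frame"]
c=[cv2.resize(im[y-30:y+30,x-30:x+30],(260,260),interpolation=cv2.INTER_CUBIC) for x,y in((203,238),(337,203),(426,222))]
cv2.imwrite("pics/crop0.png",cv2.convertScaleAbs(np.hstack(c),alpha=1.8,beta=20))
for n,x,y in(("bin",203,238),("fixed",337,203),("lid",426,222),("table",300,260)):
    w=W[y-26:y+27,x-26:x+27].reshape(-1,3)
    z=w[:,2]; print(n,np.round(np.nanpercentile(z,[2,50,99]),3))
    for lo in(0.02,0.045,0.055,0.07):
        m=z>lo
        if m.sum()>20:
            p=w[m]; r=cv2.minAreaRect((p[:,:2]*1000).astype(np.float32)); print(lo,m.sum(),np.round(np.median(p,0),3),np.round(r[0],1),np.round(r[1],1),round(r[2],1))
s=dict(np.load("/tmp/side0.npz")); im=s["frame"]
cv2.imwrite("pics/crops0.png",cv2.resize(im[140:310,190:430],(720,510),interpolation=cv2.INTER_CUBIC))
E
```

```text
bin [-0.003  0.002  0.081]
0.02 700 [0.435 0.287 0.069] [437. 300.] [62.  64.1] 4.6
0.045 591 [0.435 0.289 0.076] [437. 300.] [61.9 64.1] 4.6
0.055 559 [0.435 0.292 0.076] [437. 300.] [61.9 64.1] 4.6
0.07 344 [0.437 0.298 0.078] [436.8 299.4] [60.5 60.1] 82.3
fixed [-0.004  0.002  0.062]
0.02 754 [ 0.512 -0.009  0.056] [514.   -8.4] [62.4 62.5] 22.4
0.045 722 [ 0.513 -0.009  0.057] [514.2  -8.5] [62.1 62.2] 22.4
0.055 408 [ 0.514 -0.009  0.059] [513.   -8.9] [50.4 48.8] 19.1
lid [-0.004  0.001  0.063]
0.02 522 [ 0.467 -0.209  0.032] [ 467.4 -213.7] [59.1 57.6] 14.9
0.045 164 [ 0.467 -0.212  0.061] [ 466.8 -213.5] [15.6 48.6] 77.7
0.055 144 [ 0.467 -0.213  0.061] [ 466.7 -213.8] [15.5 48.5] 76.6
table [-0.004  0.     0.005]
```

View pics/crop0.png

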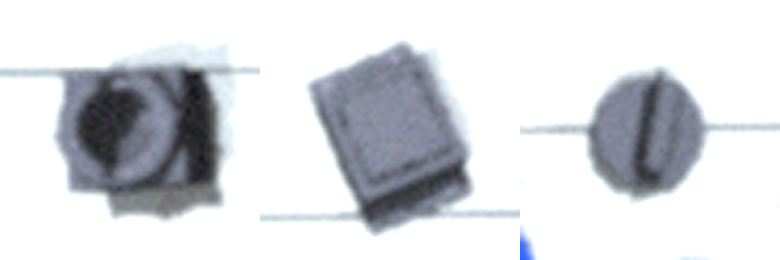

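View pics/crops0.png

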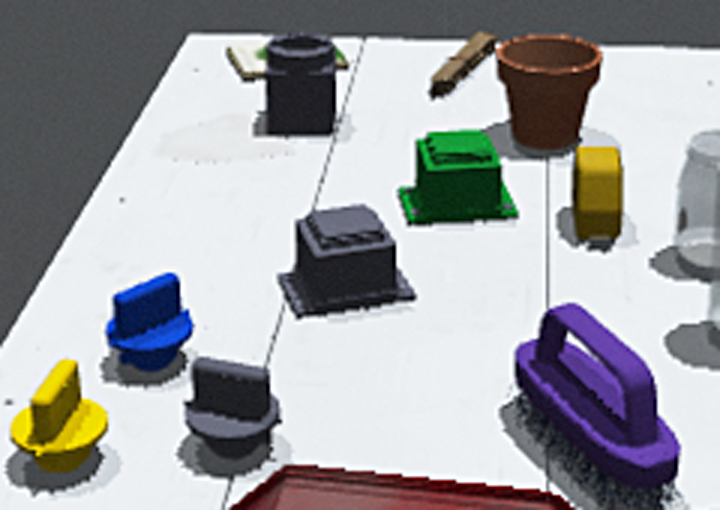

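The crops confirm it: the grey round-necked bin, the grey footed bin with a boss, and the grey lid. Before moving I'll check the heights of anything along the way.

```bash
python3 - <<'E'
from h import *
for n in("top","side"):
    W=world(dict(np.load(f"/tmp/{n}0.npz"))).reshape(-1,3)
    for nm,x0,x1,y0,y1 in(("toolbox",.35,.8,-.8,-.42),("near",.1,.35,-.7,0),("mid",.35,.7,-.42,.2),("bin nbh",.35,.6,.2,.5),("jars",.6,.9,-.45,.2)):
        m=(W[:,0]>x0)&(W[:,0]<x1)&(W[:,1]>y0)&(W[:,1]<y1)&(W[:,2]>.03)&(W[:,2]<.6)
        p=W[m]
        if len(p)>5: print(n,nm,len(p),np.round(np.percentile(p,[1,50,99],axis=0),2).tolist())
E
```

```text
top toolbox 10186 [[0.49, -0.71, 0.03], [0.59, -0.53, 0.16], [0.79, -0.44, 0.2]]
top near 44 [[0.34, -0.26, 0.03], [0.34, -0.24, 0.03], [0.35, -0.22, 0.03]]
top mid 3752 [[0.36, -0.4, 0.03], [0.57, -0.11, 0.05], [0.7, 0.17, 0.09]]
top bin nbh 654 [[0.4, 0.27, 0.03], [0.44, 0.29, 0.07], [0.47, 0.33, 0.08]]
top jars 25275 [[0.65, -0.44, 0.03], [0.86, -0.15, 0.15], [0.86, 0.19, 0.3]]
side toolbox 16660 [[0.5, -0.66, 0.14], [0.6, -0.59, 0.2], [0.7, -0.5, 0.21]]
side mid 3638 [[0.36, -0.26, 0.03], [0.56, -0.17, 0.05], [0.7, 0.15, 0.09]]
side bin nbh 527 [[0.41, 0.26, 0.03], [0.44, 0.27, 0.06], [0.47, 0.33, 0.08]]
side jars 41334 [[0.66, -0.45, 0.03], [0.85, -0.29, 0.23], [0.86, 0.17, 0.52]]
```

Request:
jog_arm([
  {"slide": [27,-30,-20],"roll": -0.1,"gripper": 1},
  {"slide": [54,-60,-40],"roll": -0.2,"gripper": 1},
  {"slide": [81,-91,-60],"roll": -0.3,"gripper": 1},
  {"slide": [108,-121,-74],"roll": -0.4,"gripper": 1},
  {"slide": [136,-152,-74],"roll": -0.5,"gripper": 1},
  {"slide": [163,-182,-74],"roll": -0.6,"gripper": 1},
  {"slide": [190,-212,-74],"roll": -0.7,"gripper": 1},
  {"slide": [218,-243,-74],"roll": -0.8,"gripper": 1},
  {"slide": [245,-273,-74],"roll": -0.9,"gripper": 1},
  {"slide": [272,-304,-74],"roll": -1.0,"gripper": 1},
], newtons=30)

```text
clock: 0.98
position: [0.3394, -0.2491, 0.3008]
ee_rot: [2.546, 1.84, -0.0]
force: [0.1, -0.6, 0.2]
width: 0.999
```

Request:
jog_arm([
  {"slide": [27,5,0],"roll": -0.08,"gripper": 1},
  {"slide": [54,10,0],"roll": -0.16,"gripper": 1},
  {"slide": [81,15,0],"roll": -0.24,"gripper": 1},
  {"slide": [108,20,0],"roll": -0.32,"gripper": 1},
  {"slide": [135,25,0],"roll": -0.405,"gripper": 1},
  {"slide": [155,28,0],"roll": -0.405,"gripper": 1},
  {"slide": [167,30,0],"roll": -0.405,"gripper": 1},
  {"slide": [167,30,0],"roll": -0.405,"gripper": 1},
  {"slide": [167,30,0],"roll": -0.405,"gripper": 1},
  {"slide": [167,30,0],"roll": -0.405,"gripper": 1},
])

```text
clock: 1.82
position: [0.4201, -0.1032, 0.3005]
ee_rot: [-2.131, -2.308, 0.001]
force: [-1.1, -0.3, -0.7]
width: 0.999
```

```bash
cat >> h.py <<'E'
def snap(name,tag):
    from cell import arm
    s=arm.observe(); d=arm.get_image(name)
    cv2.imwrite(f"pics/{tag}.png",d["frame"])
    np.savez(f"/tmp/{tag}.npz",s_pos=s["position"],s_rot=s["ee_rot"],**d)
    s=dict(position=s["position"],ee_rot=s["ee_rot"])
    return d,s,world(d,s)
def load(tag):
    d=dict(np.load(f"/tmp/{tag}.npz")); s=dict(position=d["s_pos"],ee_rot=d["s_rot"])
    return d,s,world(d,s)
def rect(W,c,r,lo,hi=1):
    w=W.reshape(-1,3); m=(abs(w[:,0]-c[0])<r)&(abs(w[:,1]-c[1])<r)&(w[:,2]>lo)&(w[:,2]<hi)
    p=w[m]; R=cv2.minAreaRect((p[:,:2]*1000).astype(np.float32))
    return len(p),np.round(np.median(p,0)*1000,1),np.round(R[0],1),np.round(R[1],1),round(R[2],1)
E
python3 - <<'E'
from h import *
d,s,W=snap("wrist","w1")
print(s)
c=(.467,-.2135);print("lid");[print(rect(W,c,.045,l)) for l in(.015,.04,.055)]
c=(.514,-.0085);print("fix");[print(rect(W,c,.05,l)) for l in(.02,.045,.053,.056)]
w=W.reshape(-1,3); print("table z",np.nanmedian(w[(abs(w[:,0]-.43)<.1)&(abs(w[:,1]+.12)<.05)][:,2]))
E
```

```text
{'position': array([ 0.42012693, -0.10321421,  0.30052506]), 'ee_rot': array([-2.13079210e+00, -2.30819390e+00,  1.14852444e-03])}
lid
(1617, array([ 466.7, -208.7,   31.4]), array([ 467.2, -215.1]), array([59.4, 58.5]), 47.1)
(653, array([ 466.9, -211.8,   60.7]), array([ 467.2, -215. ]), array([15.3, 49.3]), 76.4)
(468, array([ 467.4, -213.5,   61.7]), array([ 467.3, -215.1]), array([15.2, 48.9]), 76.4)
fix
(3592, array([509.9, -10.2,  57.5]), array([513.9, -10.1]), array([62.6, 61.9]), 22.2)
(3398, array([511.6,  -9.6,  58.2]), array([514., -10.]), array([62.5, 61.9]), 22.2)
(2063, array([512.6,  -9.7,  59.5]), array([513.6, -10.1]), array([47.7, 47.9]), 22.3)
(1945, array([513.2,  -9.8,  59.6]), array([513.8, -10.1]), array([46.5, 46.2]), 22.5)
table z 0.38694583076508593
```

View pics/w1.png

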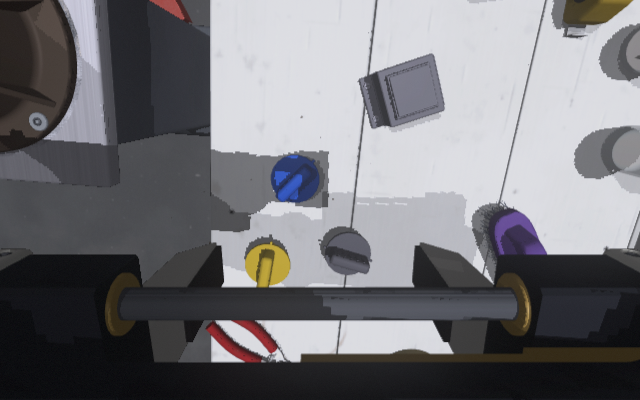

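Request:
jog_arm([
  {"slide": [40,5,5],"roll": 0,"gripper": 1},
  {"slide": [81,10,10],"roll": 0,"gripper": 1},
  {"slide": [122,15,15],"roll": 0,"gripper": 1},
  {"slide": [163,20,20],"roll": 0,"gripper": 1},
  {"slide": [204,25,25],"roll": 0,"gripper": 1},
  {"slide": [245,30,30],"roll": 0,"gripper": 1},
  {"slide": [286,35,35],"roll": 0,"gripper": 1},
  {"slide": [327,40,40],"roll": 0,"gripper": 1},
  {"slide": [367,45,45],"roll": 0,"gripper": 1},
  {"slide": [400,49,50],"roll": 0,"gripper": 1},
])

```text
clock: 2.7
position: [0.4374, 0.3021, 0.2503]
ee_rot: [2.131, 2.308, 0.0]
force: [-0.4, -1.4, -0.2]
width: 1.003
```

```bash
python3 - <<'E'
from h import *
d,s,W=snap("wrist","w2")
print(s)
c=(.437,.299);[print(rect(W,c,.06,l,.1)) for l in(.03,.045,.055,.072)]
E
```

```text
{'position': array([0.43739257, 0.30210417, 0.25031273]), 'ee_rot': array([2.13087234e+00, 2.30842958e+00, 2.23402966e-04])}
(2959, array([436.7, 308.8,  77.2]), array([436.8, 299.5]), array([62. , 64.5]), 4.5)
(2783, array([436.8, 308. ,  77.4]), array([436.8, 299.5]), array([62. , 64.5]), 4.5)
(2713, array([436.8, 306.4,  77.5]), array([436.8, 299.5]), array([62. , 64.5]), 4.5)
(1750, array([436.5, 301.2,  78.2]), array([437. , 299.2]), array([61.5, 61.9]), 75.2)
```

View pics/w2.png

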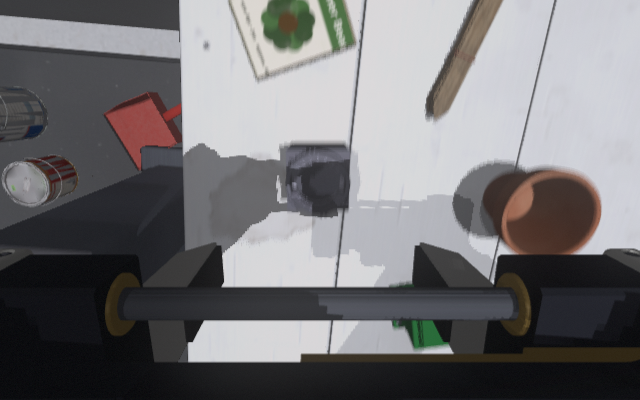

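```bash
python3 - <<'E'
from h import *
d,s,W=load("w2")
im=d["frame"][130:225,265:370]
g=cv2.resize(np.clip((im/255.)**.45*255,0,255).astype(np.uint8),None,fx=5,fy=5,interpolation=cv2.INTER_CUBIC)
cv2.imwrite("pics/w2c.png",g)
w=W.reshape(-1,3)
p=w[(w[:,2]>.076)&(w[:,2]<.082)&(np.hypot(w[:,0]-.4368,w[:,1]-.2994)<.04)][:,:2]-[.4370,.2992]
a=np.degrees(np.arctan2(p[:,1],p[:,0]));r=np.hypot(*p.T)*1000
for k in range(-180,180,15):
    m=(a>=k)&(a<k+15); print(k,m.sum(),np.round(np.percentile(r[m],[2,98]),1) if m.sum()>3 else "")
E
```

```text
-180 36 [26.8 30.7]
-165 57 [21.2 30.8]
-150 70 [20.8 30.5]
-135 72 [20.8 30.4]
-120 72 [20.8 30.3]
-105 71 [20.6 30.2]
-90 74 [20.8 31.6]
-75 73 [20.8 31.6]
-60 73 [20.6 30.3]
-45 72 [20.5 31.7]
-30 73 [20.5 30.2]
-15 40 [21.6 30.4]
0 35 [26.3 30.3]
15 55 [21.1 30.3]
30 76 [20.6 30.2]
45 74 [20.8 30.2]
60 80 [20.7 30.5]
75 81 [20.7 30.6]
90 84 [20.9 30.9]
105 85 [20.7 31.8]
120 79 [20.7 30.5]
135 79 [21.1 31.9]
150 78 [20.8 30.6]
165 38 [21.8 30.5]
```

View pics/w2c.png

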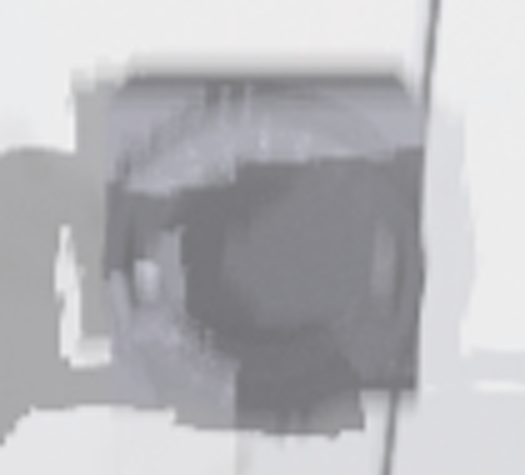

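The slots lie along about 4° and 184°, so the bin's x is along tool y. Its centre is at (437.0, 299.2) mm. I'll go down and grip it.

Request:
jog_arm([
  {"slide": [-3,-0.5,38],"roll": 0,"gripper": 1},
  {"slide": [-3,-0.5,76],"roll": 0,"gripper": 1},
  {"slide": [-3,-0.5,114],"roll": 0,"gripper": 1},
  {"slide": [-3,-0.5,150],"roll": 0,"gripper": 1},
  {"slide": [-3,-0.5,180],"roll": 0,"gripper": 1},
  {"slide": [-3,-0.5,205],"roll": 0,"gripper": 1},
  {"slide": [-3,-0.5,220],"roll": 0,"gripper": 1},
  {"slide": [-3,-0.5,224],"roll": 0,"gripper": 1},
  {"slide": [-3,-0.5,224],"roll": 0,"gripper": 0.8},
  {"slide": [-3,-0.5,224],"roll": 0,"gripper": 0.5},
], newtons=30)

```text
clock: 3.58
position: [0.4376, 0.2971, 0.0274]
ee_rot: [2.13, 2.308, 0.001]
force: [0.6, 0.5, 0.6]
width: 0.899
```

Request:
jog_arm([
  {"slide": [0,0,0],"roll": 0,"gripper": 0.5},
  {"slide": [0,0,0],"roll": 0,"gripper": 0.5},
  {"slide": [0,0,0],"roll": 0,"gripper": 0.5},
  {"slide": [0,0,0],"roll": 0,"gripper": 0.5},
  {"slide": [0,0,0],"roll": 0,"gripper": 0.5},
  {"slide": [0,0,-10],"roll": 0,"gripper": 0.5},
  {"slide": [0,0,-20],"roll": 0,"gripper": 0.5},
  {"slide": [0,0,-40],"roll": 0,"gripper": 0.5},
  {"slide": [0,0,-60],"roll": 0,"gripper": 0.5},
  {"slide": [0,0,-80],"roll": 0,"gripper": 0.5},
])

```text
clock: 4.42
position: [0.4364, 0.2972, 0.1082]
ee_rot: [-2.129, -2.31, 0.001]
force: [0.3, 0.1, -3.5]
width: 0.676
```

```bash
python3 - <<'E'
from h import *
from cell import arm
o=arm.observe(); print(np.round(o["joints"],2),o["position"],o["force"],o["width"])
d,s,W=snap("wrist","w3")
E
```

```text
[-0.18  0.52 -0.72  1.9   0.44  0.88 -1.03] [0.43643174 0.29719119 0.10818202] [ 0.2815397   0.11633308 -3.45950679] 0.675830570919767
```

View pics/w3.png

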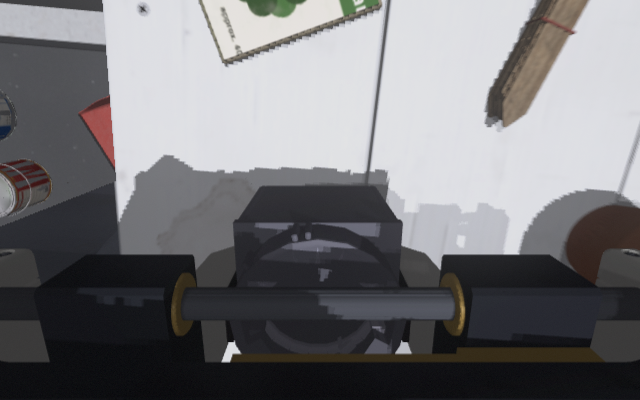

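```bash
python3 - <<'E'
from h import *
d,s,W=load("w3")
T=(W-s["position"])@Ro.from_rotvec(s["ee_rot"]).as_matrix()*1000
m=np.zeros((400,640),bool); m[150:355,228:408]=1
p=T[m]; p=p[~np.isnan(p[:,0])]
# side face (+x)
for z0 in(-40,-30,-20,-10):
    q=p[(abs(p[:,2]-z0)<5)&(abs(p[:,1])<40)]; print(z0,len(q),np.round(np.percentile(q,[2,50,98],axis=0),1).tolist() if len(q) else "")
q=p[(p[:,2]<-48)&(p[:,2]>-60)]; print(len(q),np.round(np.percentile(q,[1,50,99],axis=0),1))
q=T[190:225,245:395].reshape(-1,3); print(np.nanpercentile(q,[2,10,50,90,98],axis=0).round(1))
E
```

```text
-40 3589 [[-22.2, -31.0, -44.7], [20.2, 0.7, -36.4], [33.2, 30.3, -35.0]]
-30 4086 [[-24.4, -33.5, -35.0], [29.0, 1.3, -34.1], [32.7, 32.9, -25.4]]
-20 2171 [[-25.2, -36.3, -24.8], [11.3, -0.5, -19.9], [32.7, 35.7, -15.2]]
-10 1489 [[-25.2, -38.2, -14.8], [32.2, -0.1, -11.6], [32.7, 37.9, -5.4]]
6549 [[-11.  -29.3 -51.8]
 [ 21.9  -1.1 -50.5]
 [ 32.8  28.5 -48.2]]
[[  2.2 -49.7 -35.2]
 [ 31.9 -24.5 -33.5]
 [ 32.4   0.6 -15.3]
 [ 32.6  25.5  12.2]
 [ 32.8  55.1 108. ]]
```

The bin is held, with its centre about 1.8 mm along tool x from the TCP. Next I'll carry it to a hover over the fixed bin.

Request:
jog_arm([
  {"slide": [-20,3,-25],"roll": 0,"gripper": 0.5},
  {"slide": [-58,10,-42],"roll": -0.04,"gripper": 0.5},
  {"slide": [-96,17,-42],"roll": -0.09,"gripper": 0.5},
  {"slide": [-134,23,-42],"roll": -0.14,"gripper": 0.5},
  {"slide": [-172,29,-42],"roll": -0.19,"gripper": 0.5},
  {"slide": [-210,35,-42],"roll": -0.24,"gripper": 0.5},
  {"slide": [-248,42,-42],"roll": -0.28,"gripper": 0.5},
  {"slide": [-280,47,-42],"roll": -0.306,"gripper": 0.5},
  {"slide": [-303,51,-42],"roll": -0.306,"gripper": 0.5},
  {"slide": [-314,53,-42],"roll": -0.306,"gripper": 0.5},
])

```text
clock: 5.3
position: [0.5153, -0.016, 0.1484]
ee_rot: [1.759, 2.602, -0.003]
force: [0.6, -0.4, -3.7]
width: 0.675
```

```bash
python3 - <<'E'
from h import *
from cell import arm
o=arm.observe(); print(np.round(o["joints"],2),o["position"],o["force"],o["width"],np.abs(o["dq"]).max())
a=np.arctan2(o["ee_rot"][1],o["ee_rot"][0])*2;print(np.degrees(a)%360)
d,s,W=snap("wrist","w4"); snap("side","s4")
E
```

```text
[ 0.52  0.47 -0.8   1.89  0.41  0.96 -0.08] [ 0.51526473 -0.01597358  0.14841283] [ 0.62475356 -0.43123747 -3.73654125] 0.6746061889348645 0.2024742213150685
111.88967772747296
```

View pics/w4.png

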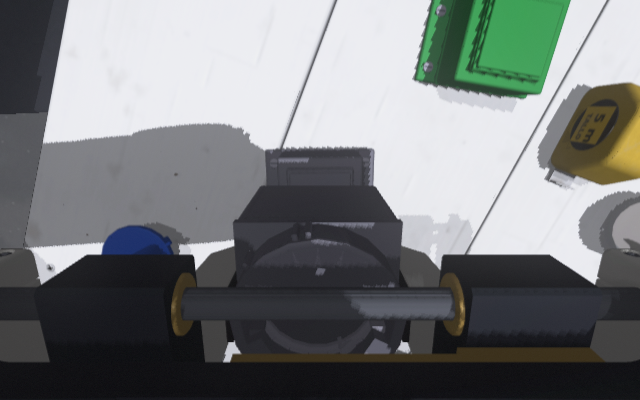

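View pics/s4.png

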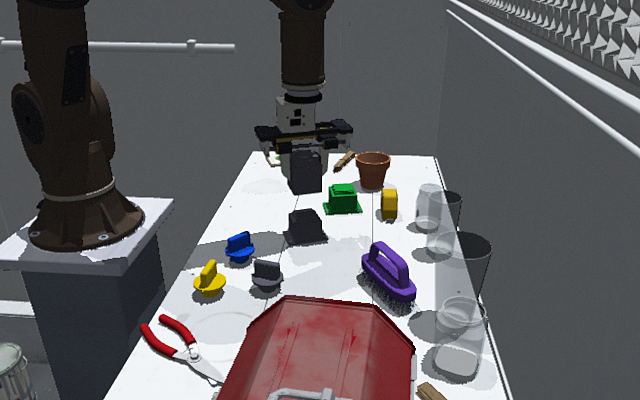

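```bash
python3 - <<'E'
from h import *
d,s,W=load("w4")
T=(W-s["position"])@Ro.from_rotvec(s["ee_rot"]).as_matrix()*1000
w=W.reshape(-1,3);t=T.reshape(-1,3)
m=(np.hypot(w[:,0]-.514,w[:,1]+.01)<.06)
for lo,hi in((.040,.053),(.055,.062)):
    k=m&(w[:,2]>lo)&(w[:,2]<hi); q=t[k]; print(lo,k.sum(),np.percentile(q,[1,2,50,98,99],axis=0).round(1).tolist(), np.median(w[k][:,2]))
q=T[190:225,245:395].reshape(-1,3); print(np.nanpercentile(q,[10,50,90],axis=0).round(1))
E
```

```text
0.04 1399 [[16.5, -29.4, 95.8], [17.0, -29.1, 96.2], [32.6, 0.6, 98.3], [37.3, 31.1, 107.2], [37.3, 31.5, 107.8]] 0.050060321602950986
0.055 1109 [[18.3, -21.9, 87.2], [18.4, -21.3, 87.3], [24.3, 1.3, 88.9], [29.4, 23.3, 92.9], [29.5, 23.9, 93.2]] 0.05945861969332329
[[ 32.1 -24.6 -33.6]
 [ 32.5   0.5 -15.3]
 [ 32.8  25.4  11.8]]
```

Request:
jog_arm([
  {"slide": [0,0,8],"roll": 0,"gripper": 0.5},
  {"slide": [0,0,16],"roll": 0,"gripper": 0.5},
  {"slide": [0,0,24],"roll": 0,"gripper": 0.5},
  {"slide": [0,0,32],"roll": 0,"gripper": 0.5},
  {"slide": [0,0,40],"roll": 0,"gripper": 0.5},
  {"slide": [0,0,45],"roll": 0,"gripper": 0.5},
  {"slide": [0,0,45],"roll": 0,"gripper": 0.5},
  {"slide": [0,0,45],"roll": 0,"gripper": 0.5},
  {"slide": [0,0,45],"roll": 0,"gripper": 0.5},
  {"slide": [0,0,45],"roll": 0,"gripper": 0.5},
])

```text
clock: 6.23
position: [0.5155, -0.0113, 0.1041]
ee_rot: [1.753, 2.607, 0.001]
force: [-0.2, 0.2, -4.1]
width: 0.675
```

```bash
python3 - <<'E'
from h import *
from cell import arm
o=arm.observe(); print(np.round(o["joints"],2),o["position"],o["force"],o["width"],np.abs(o["dq"]).max())
a=np.arctan2(o["ee_rot"][1],o["ee_rot"][0])*2;print(np.degrees(a)%360)
d,s,W=snap("wrist","w5")
T=(W-s["position"])@Ro.from_rotvec(s["ee_rot"]).as_matrix()*1000
w=W.reshape(-1,3);t=T.reshape(-1,3)
m=(np.hypot(w[:,0]-.514,w[:,1]+.01)<.06)
for lo,hi in((.040,.053),(.055,.062)):
    k=m&(w[:,2]>lo)&(w[:,2]<hi); q=t[k]; print(lo,k.sum(),np.percentile(q,[1,2,50,98,99],axis=0).round(1).tolist(), np.median(w[k][:,2]))
q=T[190:225,245:395].reshape(-1,3); print(np.nanpercentile(q,[10,50,90],axis=0).round(1))
# edge yaw of fixed shoulder far edge in tool frame
k=(w[:,2]>.046)&(w[:,2]<.053)&m
q=t[k]; pts=[]
for y in range(-26,27,4):
    z=q[abs(q[:,1]-y)<2]
    if len(z): pts.append((y,z[:,0].max()))
pts=np.array(pts); print(np.degrees(np.polyfit(pts[:,0],pts[:,1],1)[0]),pts[:,1].round(1))
E
```

```text
[ 0.48  0.52 -0.76  1.93  0.47  0.87 -0.14] [ 0.51546288 -0.01128738  0.10411201] [-0.21091207  0.24736037 -4.0834995 ] 0.6748581554978541 0.0019040033479811804
112.16623308363936
0.04 1381 [[26.3, -31.0, 52.5], [26.4, -30.4, 52.7], [30.3, -0.8, 54.2], [32.8, 28.2, 63.5], [32.9, 28.9, 63.8]] 0.04988495601076514Traceback (most recent call last):
  File "<stdin>", line 10, in <module>
    return _quantile_unchecked(
        a, q, axis, out, overwrite_input, method, keepdims, weights)
    return _ureduce(a,
                    func=_quantile_ureduce_func,
    ...<5 lines>...
                    overwrite_input=overwrite_input,
                    method=method)
    r = func(a, **kwargs)
    result = _quantile(arr,
                       quantiles=q,
    ...<2 lines>...
                       out=out,
                       weights=wgt)
    slices_having_nans = np.isnan(arr[-1, ...])
                                  ~~~^^^^^^^^^
IndexError: index -1 is out of bounds for axis 0 with size 0
```

Request:
jog_arm([
  {"slide": [0.3,-1,0],"roll": 0,"gripper": 0.5},
  {"slide": [0.3,-1,4],"roll": 0,"gripper": 0.5},
  {"slide": [0.3,-1,8],"roll": 0,"gripper": 0.5},
  {"slide": [0.3,-1,12],"roll": 0,"gripper": 0.5},
  {"slide": [0.3,-1,15],"roll": 0,"gripper": 0.5},
  {"slide": [0.3,-1,18],"roll": 0,"gripper": 0.5},
  {"slide": [0.3,-1,20],"roll": 0,"gripper": 0.5},
  {"slide": [0.3,-1,22],"roll": 0,"gripper": 0.5},
  {"slide": [0.3,-1,24],"roll": 0,"gripper": 0.5},
  {"slide": [0.3,-1,25],"roll": 0,"gripper": 0.5},
])

```text
clock: 7.12
position: [0.5141, -0.0114, 0.0785]
ee_rot: [-1.753, -2.607, 0.0]
force: [-0.3, -0.3, -4.0]
width: 0.677
```

Request:
jog_arm([
  {"slide": [0,0,0.5],"roll": 0,"gripper": 0.5},
  {"slide": [0,0,1],"roll": 0,"gripper": 0.5},
  {"slide": [0,0,1.5],"roll": 0,"gripper": 0.5},
  {"slide": [0,0,1.5],"roll": 0,"gripper": 0.5},
  {"slide": [0,0,1.5],"roll": 0,"gripper": 0.5},
  {"slide": [0,0,1.5],"roll": 0,"gripper": 0.5},
  {"slide": [0,0,1.5],"roll": 0,"gripper": 0.5},
  {"slide": [0,0,1.5],"roll": 0,"gripper": 0.5},
  {"slide": [0,0,1.5],"roll": 0,"gripper": 0.5},
  {"slide": [0,0,1.5],"roll": 0,"gripper": 0.5},
])

```text
clock: 7.95
position: [0.5141, -0.0114, 0.0777]
ee_rot: [1.753, 2.607, -0.0]
force: [-3.7, -0.9, 6.3]
width: 0.674
```

Contact took the load at z 0.0777, which is the home height. I'll open and back off upward.

Request:
jog_arm([
  {"slide": [0,0,0],"roll": 0,"gripper": 0.8},
  {"slide": [0,0,0],"roll": 0,"gripper": 1},
  {"slide": [0,0,0],"roll": 0,"gripper": 1},
  {"slide": [0,0,0],"roll": 0,"gripper": 1},
  {"slide": [0,0,0],"roll": 0,"gripper": 1},
  {"slide": [0,0,-15],"roll": 0,"gripper": 1},
  {"slide": [0,0,-45],"roll": 0,"gripper": 1},
  {"slide": [0,0,-80],"roll": 0,"gripper": 1},
  {"slide": [0,0,-115],"roll": 0,"gripper": 1},
  {"slide": [0,0,-150],"roll": 0,"gripper": 1},
])

```text
clock: 8.78
position: [0.5137, -0.0112, 0.2287]
ee_rot: [-1.752, -2.607, -0.0]
force: [0.3, -0.6, 0.7]
width: 1.001
```

Request:
jog_arm([
  {"slide": [-1,0,-5],"roll": 0,"gripper": 1},
  {"slide": [-1,0,-5],"roll": 0,"gripper": 1},
  {"slide": [-1,0,-5],"roll": 0,"gripper": 1},
  {"slide": [-1,0,-5],"roll": 0,"gripper": 1},
  {"slide": [-1,0,-5],"roll": 0,"gripper": 1},
  {"slide": [-1,0,-5],"roll": 0,"gripper": 1},
  {"slide": [-1,0,-5],"roll": 0,"gripper": 1},
  {"slide": [-1,0,-5],"roll": 0,"gripper": 1},
  {"slide": [-1,0,-5],"roll": 0,"gripper": 1},
  {"slide": [-1,0,-5],"roll": 0,"gripper": 1},
])

```text
clock: 9.62
position: [0.5144, -0.0123, 0.2321]
ee_rot: [-1.753, -2.607, 0.0]
force: [-0.0, -0.9, 0.6]
width: 1.0
```

```bash
cat >> h.py <<'E'
def neck(W,c,z=.128):
    w=W.reshape(-1,3)
    k=(w[:,2]>z-.0035)&(w[:,2]<z+.004)&(np.hypot(w[:,0]-c[0],w[:,1]-c[1])<.036)
    p=w[k]; C=np.array(c[:2])
    a=np.arctan2(*(p[:,:2]-C).T[::-1]); r=np.hypot(*(p[:,:2]-C).T)*1000
    # inner edge per 5deg
    e=[];
    for t in range(-180,180,4):
        m=abs((np.degrees(a)-t+180)%360-180)<2
        if m.sum()>3: e.append((t,np.percentile(r[m],5),np.percentile(r[m],97)))
    return p,np.array(e)
E
python3 - <<'E'
from h import *
d,s,W=snap("wrist","w6"); print(s)
c=(.5139,-.0100)
[print(l,rect(W,c,.06,l,h)) for l,h in((.06,.2),(.09,.2),(.105,.113),(.124,.14))]
p,e=neck(W,c); print(len(p),np.percentile(p[:,2],[5,50,95]))
print(np.round(e,1).tolist())
g=d["frame"][120:280,230:410]; cv2.imwrite("pics/w6c.png",cv2.resize(np.clip((g/255.)**.5*255,0,255).astype(np.uint8),None,fx=3.5,fy=3.5,interpolation=cv2.INTER_CUBIC))
snap("side","s6"); cv2.imwrite("pics/s6c.png",cv2.resize(cv2.imread("pics/s6.png")[140:310,190:430],(720,510),interpolation=cv2.INTER_CUBIC))
E
```

```text
{'position': array([ 0.51443671, -0.01232621,  0.23209394]), 'ee_rot': array([-1.75271974e+00, -2.60701116e+00,  9.64397960e-05])}
0.06 (6643, array([513.7, -11.5, 112.7]), array([512.7,  -9.8]), array([62.1, 64.8]), 22.2)
0.09 (4453, array([511.5,  -2.5, 127.3]), array([512.7,  -9.8]), array([62.1, 64.8]), 22.2)
0.105 (1061, array([510.2,   6.4, 112.1]), array([512.9, -10.3]), array([62.1, 62.6]), 22.2)
0.124 (2632, array([511.7,  -8.3, 128.2]), array([512.7,  -9.9]), array([61.2, 61.2]), 8.1)
2617 [0.12638489 0.12821089 0.12933452]
[[-180.0, 22.5, 31.4], [-176.0, 22.9, 31.7], [-172.0, 27.3, 31.7], [-168.0, 27.4, 31.3], [-164.0, 27.2, 31.0], [-160.0, 27.3, 31.7], [-156.0, 27.3, 31.0], [-152.0, 27.5, 31.3], [-148.0, 27.1, 31.2], [-144.0, 27.3, 31.2], [-140.0, 22.0, 31.4], [-136.0, 21.5, 30.9], [-132.0, 21.3, 30.8], [-128.0, 21.4, 30.8], [-124.0, 21.7, 31.1], [-120.0, 21.4, 30.4], [-116.0, 21.2, 30.2], [-112.0, 21.2, 29.9], [-108.0, 21.2, 30.8], [-104.0, 21.1, 30.3], [-100.0, 20.9, 30.1], [-96.0, 21.1, 29.8], [-92.0, 20.8, 30.1], [-88.0, 20.6, 29.6], [-84.0, 20.7, 30.3], [-80.0, 20.5,
[... 621 characters left out ...]
 [44.0, 20.9, 29.8], [48.0, 20.5, 29.4], [52.0, 20.6, 29.4], [56.0, 20.7, 29.6], [60.0, 20.7, 30.1], [64.0, 21.1, 29.8], [68.0, 20.6, 30.0], [72.0, 20.9, 29.8], [76.0, 21.4, 30.4], [80.0, 21.3, 30.6], [84.0, 21.1, 30.3], [88.0, 20.8, 30.1], [92.0, 21.2, 30.4], [96.0, 21.3, 30.8], [100.0, 21.0, 30.7], [104.0, 21.3, 30.6], [108.0, 21.6, 30.7], [112.0, 21.7, 31.0], [116.0, 21.8, 31.1], [120.0, 22.1, 33.0], [124.0, 21.5, 30.8], [128.0, 21.9, 33.4], [132.0, 22.2, 31.4], [136.0, 22.3, 31.3], [140.0, 21.8, 31.1], [144.0, 21.9, 31.1], [148.0, 22.3, 31.4], [152.0, 22.6, 31.5], [156.0, 22.1, 31.3], [160.0, 22.0, 33.0], [164.0, 22.2, 33.2], [168.0, 22.3, 31.7], [172.0, 22.4, 31.3], [176.0, 21.9, 31.2]]
```

View pics/w6c.png

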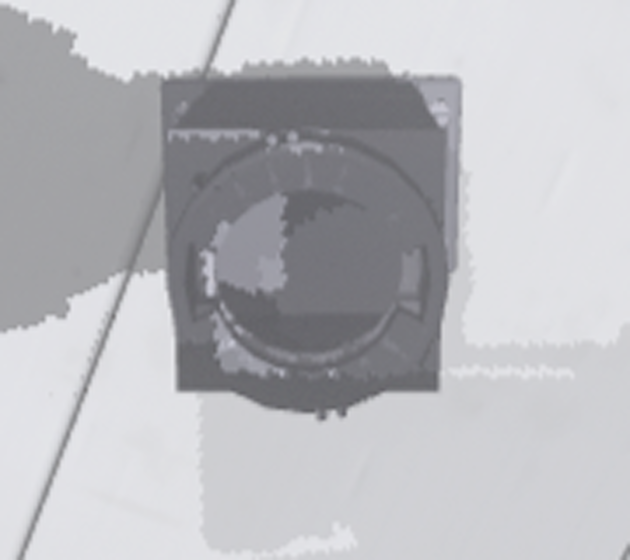

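View pics/s6c.png

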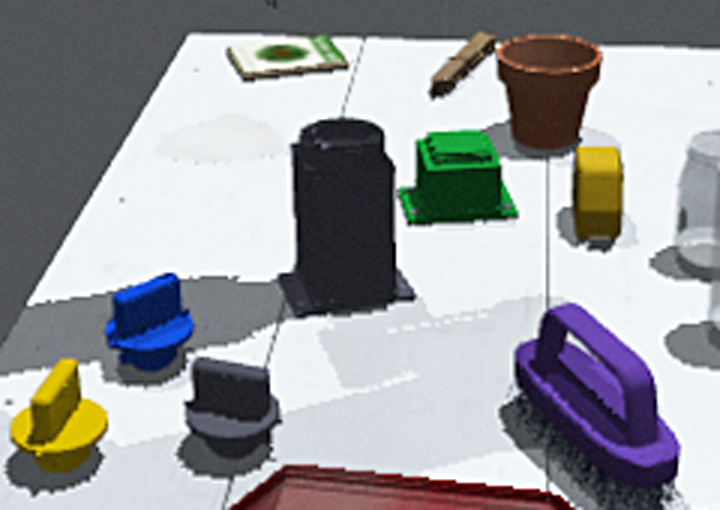

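The bin is stacked. The neck top is at z 0.128, its centre at (512.8, −9.8) mm, and the slots run along about 22.3°. Next I'll go over the lid.

Request:
jog_arm([
  {"slide": [-20,-14,0],"roll": -0.118,"gripper": 0.6},
  {"slide": [-42,-30,0],"roll": -0.236,"gripper": 0.6},
  {"slide": [-65,-46,0],"roll": -0.354,"gripper": 0.6},
  {"slide": [-88,-62,8],"roll": -0.472,"gripper": 0.6},
  {"slide": [-111,-78,16],"roll": -0.59,"gripper": 0.6},
  {"slide": [-134,-94,24],"roll": -0.708,"gripper": 0.6},
  {"slide": [-155,-110,32],"roll": -0.826,"gripper": 0.6},
  {"slide": [-170,-120,32],"roll": -0.947,"gripper": 0.6},
  {"slide": [-170,-120,32],"roll": -0.947,"gripper": 0.6},
  {"slide": [-170,-120,32],"roll": -0.947,"gripper": 0.6},
])

```text
clock: 10.55
position: [0.4671, -0.2161, 0.1999]
ee_rot: [-0.377, -3.119, -0.001]
force: [-0.1, 1.3, 0.3]
width: 0.599
```

Request:
jog_arm([
  {"slide": [0,0,1],"roll": 0,"gripper": 0.6},
  {"slide": [0,0,1],"roll": 0,"gripper": 0.6},
  {"slide": [0,0,1],"roll": 0,"gripper": 0.6},
  {"slide": [0,0,1],"roll": 0,"gripper": 0.6},
  {"slide": [0,0,1],"roll": 0,"gripper": 0.6},
  {"slide": [0,0,1],"roll": 0,"gripper": 0.6},
  {"slide": [0,0,1],"roll": 0,"gripper": 0.6},
  {"slide": [0,0,1],"roll": 0,"gripper": 0.6},
  {"slide": [0,0,1],"roll": 0,"gripper": 0.6},
  {"slide": [0,0,1],"roll": 0,"gripper": 0.6},
])

```text
clock: 11.38
position: [0.4674, -0.2151, 0.1992]
ee_rot: [-0.371, -3.12, -0.0]
force: [0.3, -0.3, -0.5]
width: 0.601
```

```bash
python3 - <<'E'
from h import *
from cell import arm
o=arm.observe(); print(np.round(o["joints"],2),np.abs(o["dq"]).max())
d,s,W=snap("wrist","w7"); print(s, np.degrees(2*np.arctan2(s["ee_rot"][1],s["ee_rot"][0]))%360)
c=(.467,-.2145);[print(l,rect(W,c,.042,l,.08)) for l in(.015,.045,.057)]
T=(W-s["position"])@Ro.from_rotvec(s["ee_rot"]).as_matrix()
tc=(np.array([.467,-.2145,.06])-s["position"])@Ro.from_rotvec(s["ee_rot"]).as_matrix()
Z=T.copy(); Z[...,2]=-(T[...,2])
[print("tool",l,rect(Z,tc,.042,-(s["position"][2]-l),-(s["position"][2]-.08))) for l in(.045,.057)]
E
```

```text
[ 1.08  0.48 -1.04  1.82  0.46  1.11  1.22] 0.0006108548065254871
{'position': array([ 0.46744747, -0.21509395,  0.19920206]), 'ee_rot': array([-3.71396379e-01, -3.11951716e+00, -1.18137699e-05])} 166.4211348968367
0.015 (3160, array([ 464.6, -214.7,   30.7]), array([ 467. , -216.2]), array([58.8, 58.8]), 14.6)
0.045 (955, array([ 464.8, -215.5,   61.6]), array([ 466.6, -216.1]), array([14.2, 48.8]), 76.7)
0.057 (908, array([ 465.6, -215.7,   61.6]), array([ 466.6, -216.1]), array([14. , 48.8]), 76.8)
tool 0.045 (955, array([   2.6,   -1. , -137.6]), array([ 0.6, -1.2]), array([14.2, 48.8]), 89.7)
tool 0.057 (908, array([   1.8,   -1. , -137.6]), array([ 0.6, -1.1]), array([14. , 48.8]), 89.6)
```

View pics/w7.png

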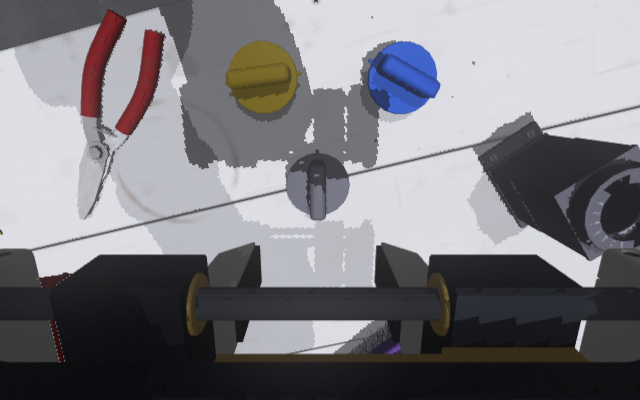

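The lid in the picture is the grey one at (318,185), lying 0.6, −1.1 mm from the tool axis. I'll go down and grip the bar.

Request:
jog_arm([
  {"slide": [0.6,-1.1,35],"roll": 0,"gripper": 0.6},
  {"slide": [0.6,-1.1,70],"roll": 0,"gripper": 0.6},
  {"slide": [0.6,-1.1,105],"roll": 0,"gripper": 0.6},
  {"slide": [0.6,-1.1,130],"roll": 0,"gripper": 0.6},
  {"slide": [0.6,-1.1,150],"roll": 0,"gripper": 0.6},
  {"slide": [0.6,-1.1,160],"roll": 0,"gripper": 0.6},
  {"slide": [0.6,-1.1,164],"roll": 0,"gripper": 0.6},
  {"slide": [0.6,-1.1,164],"roll": 0,"gripper": 0.6},
  {"slide": [0.6,-1.1,164],"roll": 0,"gripper": 0.4},
  {"slide": [0.6,-1.1,164],"roll": 0,"gripper": 0.2},
], newtons=30)

```text
clock: 12.27
position: [0.4675, -0.2162, 0.0365]
ee_rot: [0.371, 3.118, -0.001]
force: [0.3, 0.9, -0.3]
width: 0.504
```

Request:
jog_arm([
  {"slide": [0,0,0],"roll": 0,"gripper": 0},
  {"slide": [0,0,0],"roll": 0,"gripper": 0},
  {"slide": [0,0,0],"roll": 0,"gripper": 0},
  {"slide": [0,0,0],"roll": 0,"gripper": 0},
  {"slide": [0,0,0],"roll": 0,"gripper": 0},
  {"slide": [0,0,0],"roll": 0,"gripper": 0},
  {"slide": [0,0,-15],"roll": 0,"gripper": 0},
  {"slide": [0,0,-50],"roll": 0,"gripper": 0},
  {"slide": [0,0,-90],"roll": 0,"gripper": 0},
  {"slide": [0,0,-130],"roll": 0,"gripper": 0},
])

```text
clock: 13.1
position: [0.4658, -0.2154, 0.1662]
ee_rot: [-0.37, -3.118, -0.002]
force: [0.4, -1.9, -1.1]
width: 0.151
```

```bash
python3 - <<'E'
from h import *
from cell import arm
o=arm.observe(); print(np.round(o["joints"],2),np.abs(o["dq"]).max(),o["width"],o["position"],o["force"])
d,s,W=snap("wrist","w8"); print(np.degrees(2*np.arctan2(s["ee_rot"][1],s["ee_rot"][0]))%360)
E
```

```text
[ 1.06  0.51 -1.01  1.86  0.5   1.05  1.18] 0.8925005179657499 0.1508725130082935 [ 0.46583344 -0.21537772  0.16618464] [ 0.43499994 -1.89889097 -1.09808692]
166.47628652444467
```

View pics/w8.png

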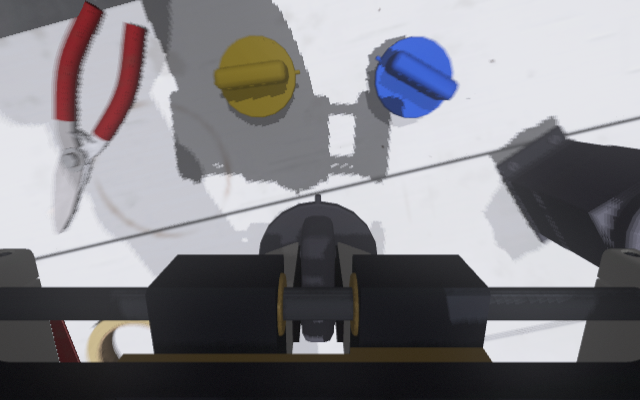

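Request:
jog_arm([
  {"slide": [-4,15,-35],"roll": -0.06,"gripper": 0},
  {"slide": [-9,45,-55],"roll": -0.14,"gripper": 0},
  {"slide": [-16,80,-55],"roll": -0.23,"gripper": 0},
  {"slide": [-24,117,-55],"roll": -0.32,"gripper": 0},
  {"slide": [-32,154,-55],"roll": -0.41,"gripper": 0},
  {"slide": [-40,190,-55],"roll": -0.5,"gripper": 0},
  {"slide": [-46,222,-55],"roll": -0.58,"gripper": 0},
  {"slide": [-51,245,-55],"roll": -0.626,"gripper": 0},
  {"slide": [-52,252,-55],"roll": -0.626,"gripper": 0},
  {"slide": [-52,252,-55],"roll": -0.626,"gripper": 0},
])

```text
clock: 13.98
position: [0.5764, 0.0193, 0.22]
ee_rot: [-0.612, 3.081, 0.002]
force: [-0.9, 0.4, -0.5]
width: 0.151
```

Request:
jog_arm([
  {"slide": [0,0,1],"roll": 0,"gripper": 0},
  {"slide": [0,0,1],"roll": 0,"gripper": 0},
  {"slide": [0,0,1],"roll": 0,"gripper": 0},
  {"slide": [0,0,1],"roll": 0,"gripper": 0},
  {"slide": [0,0,1],"roll": 0,"gripper": 0},
  {"slide": [0,0,1],"roll": 0,"gripper": 0},
  {"slide": [0,0,1],"roll": 0,"gripper": 0},
  {"slide": [0,0,1],"roll": 0,"gripper": 0},
  {"slide": [0,0,1],"roll": 0,"gripper": 0},
  {"slide": [0,0,1],"roll": 0,"gripper": 0},
])

```text
clock: 14.82
position: [0.5763, 0.0168, 0.2192]
ee_rot: [-0.607, 3.082, -0.0]
force: [0.5, -0.3, -0.8]
width: 0.15
```

```bash
python3 - <<'E'
from h import *
from cell import arm
o=arm.observe(); print(np.round(o["joints"],2),np.abs(o["dq"]).max(),o["width"],o["position"],o["force"])
d,s,W=snap("wrist","w9"); print(np.degrees(2*np.arctan2(s["ee_rot"][1],s["ee_rot"][0]))%360)
c=np.array([.5128,-.0098])
print(rect(W,c,.045,.124,.135))
for i in range(3):
    p,e=neck(W,c); 
    m=e[:,1]<23.5; t=np.radians(e[m,0]); P=c*1000+e[m,1][:,None]*np.stack([np.cos(t),np.sin(t)],1)
    A=np.c_[2*P,np.ones(len(P))]; x=np.linalg.lstsq(A,(P**2).sum(1),rcond=None)[0]; r=np.sqrt(x[2]+x[0]**2+x[1]**2)
    c=x[:2]/1000; print("centre",x[:2],"r",r,m.sum())
print("slot angles",e[e[:,1]>24,0])
R=Ro.from_rotvec(s["ee_rot"]).as_matrix()
print("neck in tool",(np.r_[c,.128]-s["position"])@R*1000)
T=(W-s["position"])@R*1000
t=T.reshape(-1,3); q=t[(np.hypot(t[:,0],t[:,1])<40)&(t[:,2]>0)&(t[:,2]<12)]; print("disc",len(q),np.percentile(q,[1,50,99],axis=0).round(1))
r=np.hypot(*q[:,:2].T)
# fit disc rim: max radius by angle
ang=np.degrees(np.arctan2(q[:,1],q[:,0])); pts=[]
for k in range(-60,61,5):
    z=q[abs(ang-k)<2.5]
    if len(z)>3: pts.append(z[np.argsort(np.hypot(*z[:,:2].T))[-2],:2])
P=np.array(pts); A=np.c_[2*P,np.ones(len(P))]; x=np.linalg.lstsq(A,(P**2).sum(1),rcond=None)[0]; print("disc c",x[:2],np.sqrt(x[2]+(x[:2]**2).sum()),len(P))
q=t[(np.hypot(t[:,0],t[:,1])<40)&(t[:,2]>-32)&(t[:,2]<-20)]; print("bartop",len(q),np.percentile(q,[1,50,99],axis=0).round(1))
E
```

```text
[ 0.61  0.61 -1.13  1.64  0.58  1.26  1.32] 0.0014455103609543694 0.15035141274731811 [0.57632054 0.01676546 0.21922648] [ 0.45884179 -0.26809162 -0.76432878]
202.29555099760796
(3445, array([511.3, -11.1, 128.1]), array([513. , -10.5]), array([61.7, 61.4]), 9.1)
centre [512.82401187 -10.57075055] r 21.071124725097878 72
centre [512.79000468 -10.57322019] r 21.08103801751351 74
centre [512.79030253 -10.57085426] r 21.08078322274277 74
slot angles [-172. -168. -164. -160. -156. -152. -148. -144.    8.   12.   16.   20.
   24.   28.   32.   36.]
neck in tool [69.15103412 -1.18639197 91.22698105]
disc 3243 [[  4.3 -27.7   3.6]
 [ 17.2  -0.    5.2]
 [ 30.7  27.4   9. ]]
disc c [ 2.5150853 -0.2555238] 27.63674253920571 25
bartop 2988 [[-23.7 -13.  -31.3]
 [ 11.   -0.2 -26.3]
 [ 24.3  12.5 -20.6]]
```

View pics/w9.png

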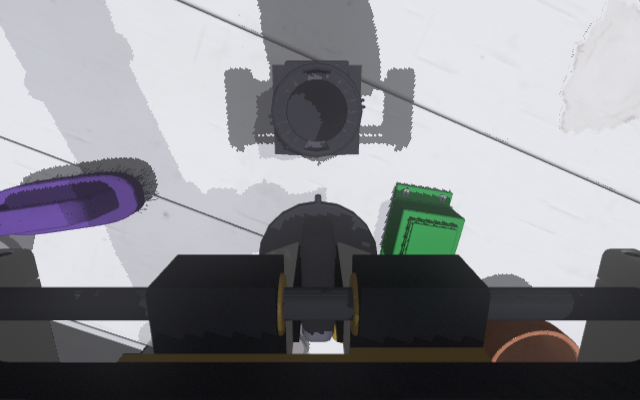

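Request:
jog_arm([
  {"slide": [20,0,0],"roll": 0,"gripper": 0},
  {"slide": [40,-0.5,5],"roll": 0,"gripper": 0},
  {"slide": [55,-1,12],"roll": 0,"gripper": 0},
  {"slide": [65,-1,20],"roll": 0,"gripper": 0},
  {"slide": [68.7,-1,30],"roll": 0,"gripper": 0},
  {"slide": [68.7,-1,39],"roll": 0,"gripper": 0},
  {"slide": [68.7,-1,39],"roll": 0,"gripper": 0},
  {"slide": [68.7,-1,39],"roll": 0,"gripper": 0},
  {"slide": [68.7,-1,39],"roll": 0,"gripper": 0},
  {"slide": [68.7,-1,39],"roll": 0,"gripper": 0},
])

```text
clock: 15.7
position: [0.5139, -0.0096, 0.1806]
ee_rot: [-0.608, 3.081, 0.001]
force: [0.7, -0.5, -1.1]
width: 0.152
```

```bash
python3 - <<'E'
from h import *
from cell import arm
o=arm.observe(); print(np.round(o["joints"],2),np.abs(o["dq"]).max(),o["width"],o["position"],o["force"])
d,s,W=snap("wrist","w10"); print(np.degrees(2*np.arctan2(s["ee_rot"][1],s["ee_rot"][0]))%360)
R=Ro.from_rotvec(s["ee_rot"]).as_matrix(); print(R[:,2])
print("neck-tool",(np.array([.51279,-.01057,.128])-s["position"])@R*1000)
snap("side","s10"); cv2.imwrite("pics/s10c.png",cv2.resize(cv2.imread("pics/s10.png")[110:270,220:400],(720,640),interpolation=cv2.INTER_CUBIC)[:600])
E
```

```text
[ 0.73  0.56 -1.15  1.84  0.57  1.12  1.33] 0.004875586539691318 0.15234507945710984 [ 0.51386315 -0.00961115  0.18064551] [ 0.6828537  -0.48227704 -1.11288649]
202.322804866459
[ 8.43031488e-04  6.05722153e-04 -9.99999461e-01]
neck-tool [ 1.4100875  -0.49202076 52.64399287]
```

View pics/w10.png

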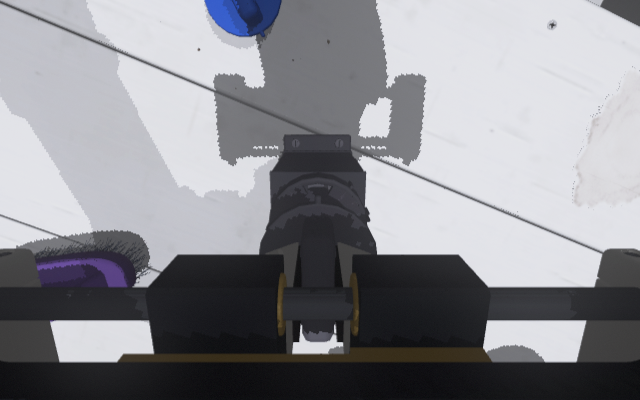

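View pics/s10c.png

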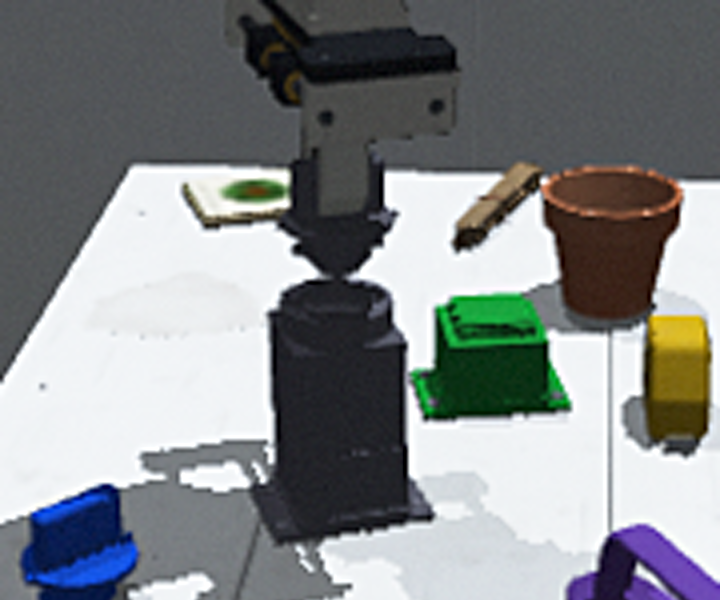

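Request:
jog_arm([
  {"slide": [1,-0.4,5],"roll": 0,"gripper": 0},
  {"slide": [1,-0.4,10],"roll": 0,"gripper": 0},
  {"slide": [1,-0.4,14],"roll": 0,"gripper": 0},
  {"slide": [1,-0.4,18],"roll": 0,"gripper": 0},
  {"slide": [1,-0.4,21],"roll": 0,"gripper": 0},
  {"slide": [1,-0.4,23],"roll": 0,"gripper": 0},
  {"slide": [1,-0.4,25],"roll": 0,"gripper": 0},
  {"slide": [1,-0.4,25],"roll": 0,"gripper": 0},
  {"slide": [1,-0.4,25],"roll": 0,"gripper": 0},
  {"slide": [1,-0.4,25],"roll": 0,"gripper": 0},
])

```text
clock: 16.63
position: [0.5124, -0.0109, 0.1554]
ee_rot: [-0.607, 3.082, -0.0]
force: [0.4, 0.2, -1.1]
width: 0.151
```

Request:
jog_arm([
  {"slide": [-0.8,0,1],"roll": 0,"gripper": 0},
  {"slide": [-0.8,0,2.5],"roll": 0,"gripper": 0},
  {"slide": [-0.8,0,4],"roll": 0,"gripper": 0},
  {"slide": [-0.8,0,5.5],"roll": 0,"gripper": 0},
  {"slide": [-0.8,0,7],"roll": 0,"gripper": 0},
  {"slide": [-0.8,0,8.5],"roll": 0,"gripper": 0},
  {"slide": [-0.8,0,10],"roll": 0,"gripper": 0},
  {"slide": [-0.8,0,11],"roll": 0,"gripper": 0},
  {"slide": [-0.8,0,12],"roll": 0,"gripper": 0},
  {"slide": [-0.8,0,13],"roll": 0,"gripper": 0},
])

```text
clock: 17.47
position: [0.5131, -0.0107, 0.1421]
ee_rot: [0.607, -3.082, 0.0]
force: [0.1, -0.5, -0.4]
width: 0.151
```

Request:
jog_arm([
  {"slide": [0,0,0.5],"roll": 0,"gripper": 0},
  {"slide": [0,0,1],"roll": 0,"gripper": 0},
  {"slide": [0,0,1.5],"roll": 0,"gripper": 0},
  {"slide": [0,0,2],"roll": 0,"gripper": 0},
  {"slide": [0,0,2.4],"roll": 0,"gripper": 0},
  {"slide": [0,0,2.6],"roll": 0,"gripper": 0},
  {"slide": [0,0,2.6],"roll": 0,"gripper": 0},
  {"slide": [0,0,2.6],"roll": 0,"gripper": 0},
  {"slide": [0,0,2.6],"roll": 0,"gripper": 0},
  {"slide": [0,0,2.6],"roll": 0,"gripper": 0},
])

```text
clock: 18.3
position: [0.5131, -0.0107, 0.1396]
ee_rot: [-0.607, 3.082, -0.0]
force: [-0.2, -0.8, -1.0]
width: 0.151
```

```bash
python3 - <<'E'
from h import *
from cell import arm
o=arm.observe(); print(np.round(o["joints"],2),o["position"],o["force"])
snap("side","s11"); cv2.imwrite("pics/s11c.png",cv2.resize(cv2.imread("pics/s11.png")[130:250,250:370],(600,600),interpolation=cv2.INTER_CUBIC))
d,s,W=snap("wrist","w11"); cv2.imwrite("pics/w11c.png",cv2.resize(np.clip((d["frame"][120:260,230:410]/255.)**.6*255,0,255).astype(np.uint8),None,fx=4,fy=4,interpolation=cv2.INTER_CUBIC))
E
```

```text
[ 0.69  0.6  -1.11  1.89  0.63  1.05  1.28] [ 0.51311823 -0.01066646  0.13964542] [-0.16081148 -0.8400887  -0.95486325]
```

View pics/s11c.png

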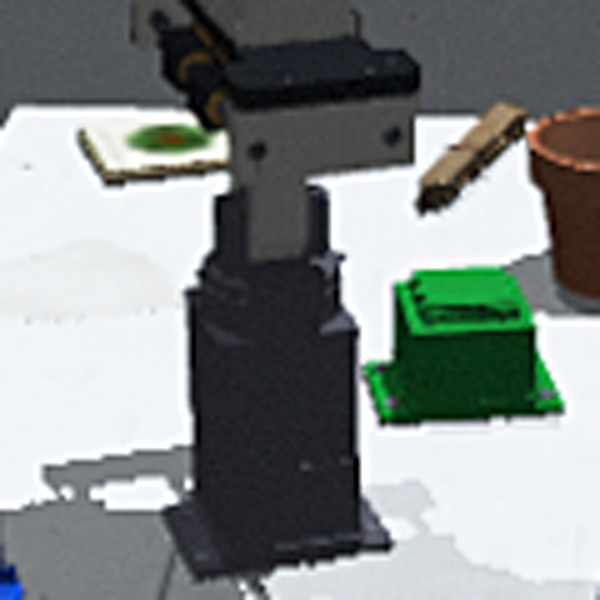

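View pics/w11c.png

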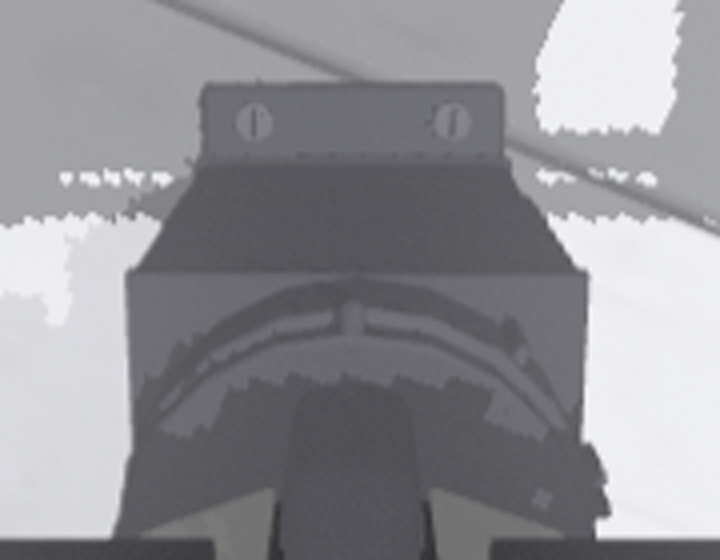

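Request:
jog_arm([
  {"slide": [0,0,0.3],"roll": 0,"gripper": 0},
  {"slide": [0,0,0.6],"roll": 0,"gripper": 0},
  {"slide": [0,0,0.9],"roll": 0,"gripper": 0},
  {"slide": [0,0,1.0],"roll": 0,"gripper": 0},
  {"slide": [0,0,1.0],"roll": 0,"gripper": 0},
  {"slide": [0,0,1.0],"roll": 0,"gripper": 0},
  {"slide": [0,0,1.0],"roll": 0,"gripper": 0},
  {"slide": [0,0,1.0],"roll": 0,"gripper": 0},
  {"slide": [0,0,1.0],"roll": 0,"gripper": 0},
  {"slide": [0,0,1.0],"roll": 0,"gripper": 0},
])

```text
clock: 19.23
position: [0.5133, -0.0106, 0.1393]
ee_rot: [-0.607, 3.082, -0.001]
force: [-2.8, -1.0, 8.5]
width: 0.155
```

It's seated: 9 N of contact at the predicted height. I'll ease the push slightly and turn clockwise, which is + roll.

Request:
jog_arm([
  {"slide": [0,0,-0.4],"roll": 0,"gripper": 0},
  {"slide": [0,0,-0.5],"roll": 0.05,"gripper": 0},
  {"slide": [0,0,-0.5],"roll": 0.1,"gripper": 0},
  {"slide": [0,0,-0.5],"roll": 0.16,"gripper": 0},
  {"slide": [0,0,-0.5],"roll": 0.22,"gripper": 0},
  {"slide": [0,0,-0.5],"roll": 0.28,"gripper": 0},
  {"slide": [0,0,-0.5],"roll": 0.34,"gripper": 0},
  {"slide": [0,0,-0.5],"roll": 0.4,"gripper": 0},
  {"slide": [0,0,-0.5],"roll": 0.45,"gripper": 0},
  {"slide": [0,0,-0.5],"roll": 0.5,"gripper": 0},
])

```text
clock: 20.07
position: [0.5136, -0.01, 0.1394]
ee_rot: [0.177, 3.136, 0.001]
force: [0.8, 1.0, 0.3]
width: 0.154
```

```bash
python3 - <<'E'
from h import *
from cell import arm
o=arm.observe(); print(np.round(o["joints"],2),o["position"],o["force"],o["ft_torque"])
d,s,W=snap("wrist","w12");print(np.degrees(2*np.arctan2(s["ee_rot"][1],s["ee_rot"][0]))%360)
cv2.imwrite("pics/w12c.png",cv2.resize(np.clip((d["frame"][120:300,210:430]/255.)**.5*255,0,255).astype(np.uint8),None,fx=3.3,fy=3.3,interpolation=cv2.INTER_CUBIC))
E
```

```text
[ 0.63  0.54 -0.99  1.89  0.54  1.    0.86] [ 0.51356371 -0.01002138  0.13938275] [0.77130979 0.97321998 0.25804313] [ 0.32796122 -0.30523717  0.13649555]
173.54031698048524
```

View pics/w12c.png

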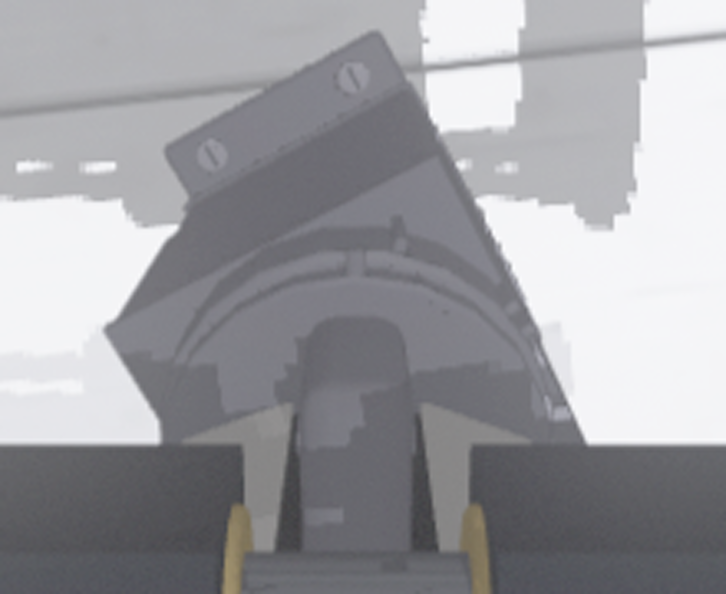

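The lid has turned 0.5 rad, and the single raised mark at crop pixel (398,230) is still ahead of the lid's pointer at (356,262). I'll turn the rest.

Request:
jog_arm([
  {"slide": [0,0,0],"roll": 0.04,"gripper": 0},
  {"slide": [0,0,0],"roll": 0.08,"gripper": 0},
  {"slide": [0,0,0],"roll": 0.12,"gripper": 0},
  {"slide": [0,0,0],"roll": 0.16,"gripper": 0},
  {"slide": [0,0,0],"roll": 0.2,"gripper": 0},
  {"slide": [0,0,0],"roll": 0.22,"gripper": 0},
  {"slide": [0,0,0],"roll": 0.22,"gripper": 0},
  {"slide": [0,0,0],"roll": 0.22,"gripper": 0},
  {"slide": [0,0,0],"roll": 0.22,"gripper": 0},
  {"slide": [0,0,0],"roll": 0.22,"gripper": 0},
])

```text
clock: 20.95
position: [0.5134, -0.0104, 0.1393]
ee_rot: [0.516, 3.098, 0.001]
force: [1.0, 0.7, 2.6]
width: 0.149
```

```bash
python3 - <<'E'
from h import *
from cell import arm
o=arm.observe(); print(np.round(o["joints"],2),o["position"],o["force"],o["ft_torque"],np.abs(o["dq"]).max())
d,s,W=snap("wrist","w13");print("tool x",np.degrees(2*np.arctan2(s["ee_rot"][1],s["ee_rot"][0]))%360)
cv2.imwrite("pics/w13c.png",cv2.resize(np.clip((d["frame"][120:300,210:430]/255.)**.5*255,0,255).astype(np.uint8),None,fx=3.3,fy=3.3,interpolation=cv2.INTER_CUBIC))
for tag in("w11","w12","w13"):
    d,s,W=load(tag); w=W.reshape(-1,3); c=np.array([.5128,-.0104])
    k=(w[:,2]>.104)&(w[:,2]<.114)&(np.hypot(*(w[:,:2]-c).T)<.046); q=(w[k][:,:2]-c)*1000
    # body side faces on -x side: fit edges in bin frame
    th=np.radians(22.3); e1=np.array([np.cos(th),np.sin(th)]);e2=np.array([-e1[1],e1[0]])
    u,v=q@e1,q@e2
    out=[]
    for A,B in((u,v),(v,u)):
      for sg in(1,-1):
        P=[]
        for b in range(-26,27,3):
            z=A[(abs(B-b)<1.5)]*sg
            if len(z)>2 and z.max()>28: P.append((b,sg*z.max()))
        if len(P)>5:
            P=np.array(P); f=np.polyfit(P[:,0],P[:,1],1); out.append((sg,len(P),round(np.degrees(f[0]),2),round(f[1],1)))
        else: out.append(None)
    print(tag,out)
E
```

```text
[ 0.59  0.52 -0.93  1.9   0.5   0.98  0.67] [ 0.51344212 -0.01041802  0.13934496] [1.00607114 0.66240074 2.56397322] [ 0.35710617 -0.56544586  0.03790413] 0.0034732665410868073
tool x 161.09785129338707
w11 [None, (-1, 18, np.float64(-0.02), np.float64(-31.2)), (1, 7, np.float64(0.22), np.float64(31.0)), (-1, 7, np.float64(0.24), np.float64(-30.8))]
w12 [None, (-1, 18, np.float64(0.38), np.float64(-31.1)), (1, 14, np.float64(-0.41), np.float64(30.9)), None]
w13 [None, (-1, 18, np.float64(1.63), np.float64(-31.1)), (1, 17, np.float64(-1.56), np.float64(30.7)), None]
```

View pics/w13c.png

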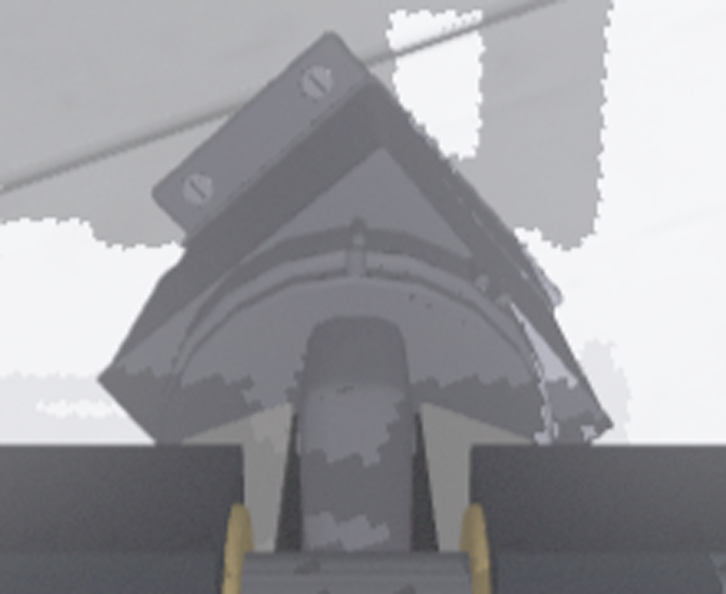

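The pointer stands at the single mark. I'll hold for one call to check that nothing creeps.

Request:
jog_arm([
  {"slide": [0,0,0],"roll": 0,"gripper": 0},
  {"slide": [0,0,0],"roll": 0,"gripper": 0},
  {"slide": [0,0,0],"roll": 0,"gripper": 0},
  {"slide": [0,0,0],"roll": 0,"gripper": 0},
  {"slide": [0,0,0],"roll": 0,"gripper": 0},
  {"slide": [0,0,0],"roll": 0,"gripper": 0},
  {"slide": [0,0,0],"roll": 0,"gripper": 0},
  {"slide": [0,0,0],"roll": 0,"gripper": 0},
  {"slide": [0,0,0],"roll": 0,"gripper": 0},
  {"slide": [0,0,0],"roll": 0,"gripper": 0},
])

```text
clock: 21.83
position: [0.5134, -0.0105, 0.1393]
ee_rot: [0.517, 3.098, 0.0]
force: [2.7, 2.9, 4.9]
width: 0.149
```

```bash
python3 - <<'E'
from h import *
from cell import arm
o=arm.observe(); print(o["position"],o["force"],o["ft_torque"],np.abs(o["dq"]).max(),o["width"])
d,s,W=snap("wrist","w14");print("tool x",np.degrees(2*np.arctan2(s["ee_rot"][1],s["ee_rot"][0]))%360)
a=load("w13")[0]["frame"]; print("diff px",(np.abs(a.astype(int)-d["frame"]).max(2)>25).sum())
w=W.reshape(-1,3); c=np.array([.5128,-.0104])
for lo,hi in((.104,.116),(.124,.131),(.130,.137)):
    k=(w[:,2]>lo)&(w[:,2]<hi)&(np.hypot(*(w[:,:2]-c).T)<.046); print(lo,k.sum(),np.percentile(w[k][:,2],[10,50,90]).round(4))
b0=world(dict(np.load("/tmp/side0.npz"))); dS,_,S=snap("side","s14"); cv2.imwrite("pics/s14c.png",cv2.resize(dS["frame"][130:330,220:440],(660,600),interpolation=cv2.INTER_CUBIC))
E
```

```text
[ 0.5134029  -0.01049292  0.13932476] [2.72531936 2.8883595  4.93432592] [ 0.64747495 -0.92961751  0.09626739] 0.0029909020489557966 0.14858844177865438
tool x 161.04948424846796
diff px 1067
0.104 2095 [0.1091 0.1122 0.1132]
0.124 980 [0.1258 0.1279 0.1292]
0.13 3192 [0.1332 0.1342 0.135 ]
```

View pics/s14c.png

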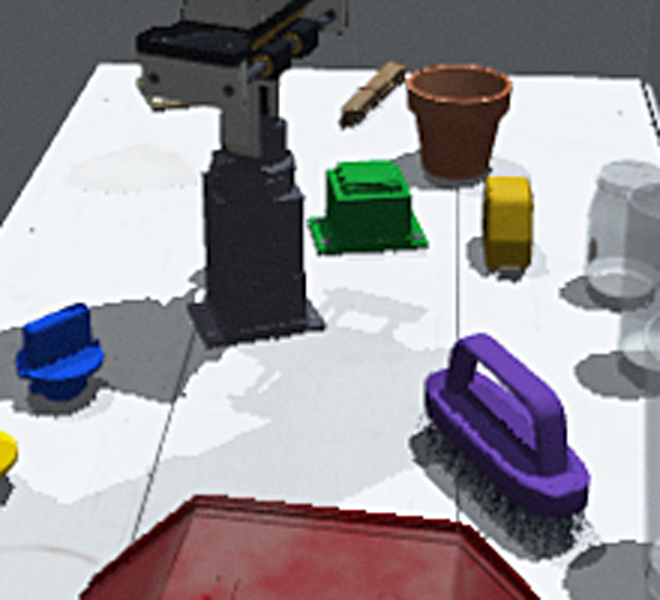

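```bash
python3 - <<'E'
from cell import arm
print(arm.sign_off()); o=arm.observe(); print(o["clock"],o["position"],o["force"],o["width"])
E
```

```text
the job is handed in; nothing more can be done
None
the job is handed in; nothing more can be done
```

I stacked the loose grey bin on the fixed grey one and let go. I then set the grey lid through the slots, turned it clockwise to the vent mark, and handed in at about 22 s, still gripping it. No verdict is reported.

**Last checks:**
- **Bin:** the neck top is at z ≈ 0.128 m, which is home, and its centre is about 1 mm from the fixed bin's.
- **Lid seating:** the disc top is at 0.134 m, so the disc lies on the neck.
- **Lid turn:** the lid's pointer stood at the single raised mark. The tool had turned 0.72 rad, but the bin turned about 1.6° with it in its play, so the lid turned about 0.69 rad relative to the bin. That puts the ring at about 0.59 rad, worked out rather than measured.
- **Grip:** the fingers were set to 30 N and stood at the bar's thickness.
- **Bystanders:** the pot, brush and tape measure look unmoved in the side view; I did not measure them again.

**Small disagreements:**
- The top and wrist cameras differed by about 1.5 mm on positions. I used the wrist view.
- The wrist force crept up by 2–3 N on each axis during the last hold, to about 3 N sideways and 5 N up. The pose stayed still.

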